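# Fit new cartridges in the three water-filter bowls

## Task

New cartridges for the three bowls of the under-sink water filter: the tallest bowl still holds its spent cartridge, so take that out and stand it upright in the round drip tray. Stand each of the three new cartridges in the bowl of its size, widest in widest and narrowest in narrowest, fully down over the spigot in the middle of the bowl's floor. Lower them in, do not drop them, knock nothing over and leave the mug and the glass where they are.

Things in the scene. Friction and masses are not known exactly. Their poses are not given: they have to be found in the camera images.
- wide_cartridge: new pleated filter cartridge, the widest: white cylinder 64 mm in diameter, 95 mm tall, standing upright, with fine pleats between two flat end caps; closed on top, a round bore 20 mm wide and 24 mm deep in the middle of its underside. Origin: centre of the underside; z up along its axis. Grip it across the diameter within about 35 mm of the top. 0.14 to 0.28 kg
- tall_cartridge: new spun filter cartridge, the tallest and of middle width: white cylinder 50 mm in diameter, 110 mm tall, standing upright, with grooves all round; closed on top, bore 20 mm wide and 24 mm deep in the underside. Origin: centre of the underside; z up along its axis. Grip it within about 35 mm of the top. 0.14 to 0.28 kg
- small_cartridge: new scale-inhibitor cartridge, the narrowest and shortest: smooth grey tube with white end caps, 36 mm in diameter, 75 mm tall, standing upright; closed on top, bore 20 mm wide and 24 mm deep in the underside. Origin: centre of the underside; z up along its axis. Grip it within about 35 mm of the top. 0.08 to 0.17 kg
- wide_bowl: loose round blue plastic filter bowl, open on top, the widest: 90 mm outside (94 mm over the ribs), mouth 78 mm inside, 61 mm high; wall 6 mm, inner floor 8 mm above the counter; on the floor's centre a pointed spigot 16.4 mm thick and 18 mm high that enters the cartridge's bore. Takes the 64 mm cartridge, whose underside then rests on the inner floor, its top 42 mm above the rim. Origin: centre of its underside; z up. 0.7 kg
- tall_bowl: loose round blue plastic filter bowl, open on top (the spent cartridge stands in it at the start), of middle width and the tallest: 75 mm outside (79 mm over the ribs), mouth 63 mm inside, 76 mm high; wall 6 mm, inner floor 8 mm above the counter, the same spigot 16.4 mm thick and 18 mm high on its centre. Takes the 50 mm cartridge, whose top then stands 42 mm above the rim. Origin: centre of its underside; z up. 0.65 kg
- small_bowl: loose round blue plastic filter bowl, open on top, the narrowest and lowest: 61 mm outside (65 mm over the ribs), mouth 49 mm inside, 41 mm high; wall 6 mm, inner floor 8 mm above the counter, the same spigot 16.4 mm thick and 18 mm high on its centre. Takes the 36 mm cartridge, whose top then stands 42 mm above the rim. Origin: centre of its underside; z up. 0.45 kg
- mug: bystander: speckled cream mug, 63 mm wide, 88 mm over its handle, 49 mm high, standing at the left in front of the sink. Origin: middle of its underside (between cup and handle); leave it alone
- glass: bystander: small drinking glass, 51 mm wide, 58 mm high, standing in the row of cartridges. Origin: centre of its underside; leave it alone
- spent_cartridge: spent spun cartridge, stained beige, standing in the tall bowl at the start, of the same shape as the new tall one: 50 mm in diameter, 110 mm tall, its top 42 mm above the bowl's rim; lifts straight out. Origin: centre of the underside; z up along its axis. Grip it within about 35 mm of the top. 0.17 to 0.35 kg
- drip_tray: loose shallow round grey plastic tray, empty, 113 mm across the rim, 16 mm high, open on top; flat inner floor 3 mm above the counter, about 104 mm wide. Origin: centre of its underside. 0.3 kg
Mind the look-alikes: they are no part of the job. Leave any green look-alike of the small_cartridge alone.

How it is judged:
At the end, for the whole second after the job is handed in: each new cartridge upright (0.1 rad) in the bowl of its size, within 6 mm of its centre, 4 to 12 mm above its underside (floor: 8 mm); the spent one upright in the drip tray, flat on its floor; bowls and tray flat on the counter; all at rest, mug and glass within 30 mm of their start (horizontal distance between wide_cartridge and wide_bowl below 0.006 m and z of wide_cartridge in the frame of wide_bowl between 0.004 and 0.012 m and angle between each of wide_cartridge, wide_bowl, tall_cartridge, tall_bowl, small_cartridge, small_bowl, spent_cartridge, drip_tray's own z axis and vertical below 0.1 rad and height (world z) of wide_bowl between -0.01 and 0.01 m and linear speed of each of wide_cartridge, wide_bowl, tall_cartridge, tall_bowl, small_cartridge, small_bowl, spent_cartridge, drip_tray below 0.02 m/s and horizontal distance between tall_cartridge and tall_bowl below 0.006 m and z of tall_cartridge in the frame of tall_bowl between 0.004 and 0.012 m and height (world z) of tall_bowl between -0.01 and 0.01 m and horizontal distance between small_cartridge and small_bowl below 0.006 m and z of small_cartridge in the frame of small_bowl between 0.004 and 0.012 m and height (world z) of small_bowl between -0.01 and 0.01 m and horizontal distance between spent_cartridge and drip_tray below 0.027 m and height (world z) of spent_cartridge between -0.002 and 0.012 m and height (world z) of drip_tray between -0.01 and 0.01 m and distance of each of mug, glass from where it was at the start of the episode below 0.03 m); the robot touches nothing.
It fails at once if a cartridge is knocked over (tilted more than 0.7 rad) (angle between any of wide_cartridge, tall_cartridge, small_cartridge, spent_cartridge's own z axis and vertical above 0.7 rad).
It fails at once if a bowl is tipped (tilted more than 0.5 rad) (angle between any of wide_bowl, tall_bowl, small_bowl's own z axis and vertical above 0.5 rad).
It fails at once if the mug or the glass is moved more than 30 mm or tipped (distance of any of mug, glass from where it was at the start of the episode above 0.03 m or angle between any of mug, glass's own z axis and vertical above 0.5 rad).
It fails at once if a new cartridge is dropped into a bowl (faster than 0.45 m/s within 40 mm of its floor) ((horizontal distance between wide_cartridge and wide_bowl below 0.02 m and z of wide_cartridge in the frame of wide_bowl below 0.048 m and linear speed of wide_cartridge above 0.45 m/s) or (horizontal distance between wide_cartridge and tall_bowl below 0.02 m and z of wide_cartridge in the frame of tall_bowl below 0.048 m and linear speed of wide_cartridge above 0.45 m/s) or (horizontal distance between wide_cartridge and small_bowl below 0.02 m and z of wide_cartridge in the frame of small_bowl below 0.048 m and linear speed of wide_cartridge above 0.45 m/s) or (horizontal distance between tall_cartridge and wide_bowl below 0.02 m and z of tall_cartridge in the frame of wide_bowl below 0.048 m and linear speed of tall_cartridge above 0.45 m/s) or (horizontal distance between tall_cartridge and tall_bowl below 0.02 m and z of tall_cartridge in the frame of tall_bowl below 0.048 m and linear speed of tall_cartridge above 0.45 m/s) or (horizontal distance between tall_cartridge and small_bowl below 0.02 m and z of tall_cartridge in the frame of small_bowl below 0.048 m and linear speed of tall_cartridge above 0.45 m/s) or (horizontal distance between small_cartridge and wide_bowl below 0.02 m and z of small_cartridge in the frame of wide_bowl below 0.048 m and linear speed of small_cartridge above 0.45 m/s) or (horizontal distance between small_cartridge and tall_bowl below 0.02 m and z of small_cartridge in the frame of tall_bowl below 0.048 m and linear speed of small_cartridge above 0.45 m/s) or (horizontal distance between small_cartridge and small_bowl below 0.02 m and z of small_cartridge in the frame of small_bowl below 0.048 m and linear speed of small_cartridge above 0.45 m/s)).
It also fails if it takes over 96 s, if anything falls off the work surface, if the arm or the gripper's body presses on something with over 40 N, if the wrist force passes 120 N, or if a joint passes its speed limit or range.

## Robot

A 6-joint arm with a two-finger parallel gripper is mounted at the origin on a cart in front of the work surface, level with it; the furniture and walls round the work are solid. World frame = base frame: x ahead of the robot, y to its left, z up, the work surface at z = 0. Lengths are in m, angles in rad, forces in N, time in s.
With the tool pointing down it reaches from about 0.25 to 0.725 m from the base axis. Payload 4 kg.
Tool frame: the origin (TCP) lies on the front face of the gripper's body, between the roots of the fingers; the fingertips stand 73 mm ahead of it and the grasp point (between the pads) lies bot.tcp_to_grasp ahead of it (bot.tcp_to_grasp is the distance from the TCP to the grasp point, in m); z points along the fingers, y is the line along which they close (so a half turn about z gives the same grasp; the last joint's range is limited). The gripper opens to 85 mm and grips with 20 to 120 N. Pads are 22 mm wide; open, the fingers measure 114 mm over their backs; the gripper's body (76 mm by 85 mm) begins 54 mm behind the grasp point. The pads swing forward as they close: fully open they stand 13 mm farther back than shut.
Start: joints at [1.313, 0.241, 0.005, 1.335, 0, 1.571], TCP at [0.127, 0.483, 0.304] pointing down, gripper open.
Joint ranges: [-2.72, 2.72], [-1.05, 1.87], [-1.09, 1.28], [-1.99, 2.15], [-1.42, 1.44], [-3.14, 3.14]. Speed limits (rad/s): [2.79, 2.79, 3.14, 3.14, 3.14, 3.14].

## Interface

Orientations are given as a unit quaternion [x, y, z, w].
In Python, from workcell import bot gives the robot as it stands.
- The arm moves only by the shell command python3 -m jog 'ROWS' [OPENING]. ROWS is JSON, one flat list of numbers, 6 for each row, row after row: the shift along the world's x, y, z scaled (see below), then the turn, a rotation vector about the world's x, y, z scaled (see below). In form: [tx, ty, tz, wx, wy, wz, tx, ty, tz, wx, wy, wz, ...]. A call has 1 to 10 rows; each row is the pose to reach, as a shift and turn from the pose commanded when the call began; what a row does not reach only later rows make up. The controller multiplies each number of a shift by 800 mm and each number of a turn by 2 rad. A row lasts 1/12 s, in which the tool goes at most 41.7 mm and 7.16 degrees, less where a joint would pass 70% of its speed; a pose out of reach is approached as far as the arm can. A call with a number of a shift or a turn outside -1 to 1 is refused whole. A call with a gripper value outside its range is refused whole. OPENING is the opening, from -1 (shut) to 1 (fully open), set as the call begins (- or left out, the last holds). The fingers move at their own pace and stop on an object; the grip force is fixed at half the most. Time passes only in rows, so rows that repeat a pose let the fingers close. It gives the time, the measured TCP pose, the force, the opening and the grip force at its end, in the units of the state.
- bot.get_obs(): the state, without advancing time (a new reading comes with each control period).
- bot.camera(name): name is "scene" or "side" or "wrist"; returns (picture, depth): 384x512x3 uint8, red, green, blue; 384x512 float32, m along the optical axis (not along the pixel's ray), 0 where there is no reading.
- bot.calibration(name): a dict with "intrinsics" (3x3 intrinsics, pixels), "dist" ([k1, k2, p1, p2, k3] as OpenCV has them; the pictures are not rectified), "pose" (4x4, takes a point from camera to world coordinates). Camera axes: x right, y up, looking along -z (the intrinsics and any distortion apply to the point x, -y, -z); pixel columns grow to the right and rows downward; lengths in m; the calibration is good to about 2 mm. A picture is of the moment at which its call begins: read the wrist's pose just before it. calibration takes no time and is no camera call; for the wrist camera it gives the pose at the moment of the call.
- bot.job_done(): hands the job in; it is judged then, once.
Trained networks look in the newest picture that a camera, given by its name, has taken for a name from the list of things; names that differ only in an ending like _2 or _b are one class to them, and where a whole thing is asked for, a point or a joint stands for the part that bears it (a point fixed in the world has none). Each returns a list of dicts, best first, with "confidence" (0 to 1); they miss things now and then, are a little off and sometimes report something else, mostly with a low value. They report only what shows in the picture. A call takes as long as a camera call. They do not tell look-alikes from the thing itself.
- bot.find_in(label, camera): "at" ([x, y, z] in m, in the coordinates of the camera as it stood for that picture, good to about 4 mm: the middle of the surface that is visible of it).
- bot.tip_of(label, camera): "at" ([x, y, z] in m, in the coordinates of the camera as it stood for that picture, good to about 4 mm: a listed point, or the origin of a listed thing).
The state is a dict: "clock": time; "joint_pos": joint angles; "joint_vel": joint speeds; "tau": joint torques, N m; "eef_pos": TCP position; "tool_rot": TCP orientation; "ft_force": force on the tool from outside, world axes, zero at the start; "ft_torque": the same for the moment, N m; "grip_width": finger opening in m; "grasp_force": force on a finger pad.
Only numpy, scipy, OpenCV 4.12 (cv2) and the standard library are available. Lean on these libraries where they do the work, as an engineer would, in place of code of your own. Each camera call takes 0.05 s, during which the arm holds its last target. There are 200 camera calls.

## Working session

There is one attempt and no reset: what is moved stays moved. The work goes in short steps, Python scripts to look and compute and a shell command to move; the robot and the scene stay as the last step left them, time stands still between calls to the robot, and variables do not carry over. Pictures are saved under pics/ and viewed, at most 14 in all, crops included, and the job is handed in when it is done.

```bash
mkdir -p pics; ls; cat > h.py <<'E'
import numpy as np, cv2
from workcell import bot
def w(cam,p):
    T=np.array(bot.calibration(cam)["pose"]); return T[:3,:3]@np.array(p)+T[:3,3]
def px(cam,P):
    c=bot.calibration(cam);T=np.linalg.inv(np.array(c["pose"]));q=T[:3,:3]@np.array(P)+T[:3,3]
    return cv2.projectPoints(np.array([[q[0],-q[1],-q[2]]]),np.zeros(3),np.zeros(3),np.array(c["intrinsics"]),np.array(c["dist"]))[0].ravel()
def cloud(cam,d):
    c=bot.calibration(cam);T=np.array(c["pose"])
    v,u=np.indices(d.shape);uv=np.stack([u,v],-1).reshape(-1,1,2).astype(np.float64)
    n=cv2.undistortPoints(uv,np.array(c["intrinsics"]),np.array(c["dist"])).reshape(d.shape+(2,))
    p=np.stack([n[...,0]*d,-n[...,1]*d,-d],-1)
    return p@T[:3,:3].T+T[:3,3]
def circ(xy):
    A=np.c_[2*xy,np.ones(len(xy))];s=np.linalg.lstsq(A,(xy**2).sum(1),rcond=None)[0]
    return s[:2],np.sqrt(s[2]+s[0]**2+s[1]**2)
E
cat > l1.py <<'E'
from h import *
np.set_printoptions(precision=3,suppress=True)
o=bot.get_obs();print(o["clock"],o["eef_pos"],o["tool_rot"],o["grip_width"],bot.tcp_to_grasp)
for cam in ["scene","side"]:
    im,d=bot.camera(cam);cv2.imwrite(f"pics/{cam}0.png",im[...,::-1])
    np.save(f"{cam}_d.npy",d);np.save(f"{cam}_im.npy",im)
    print(cam,np.array(bot.calibration(cam)["pose"])[:3,3])
    for n in ["wide_cartridge","tall_cartridge","small_cartridge","spent_cartridge","wide_bowl","tall_bowl","small_bowl","drip_tray","mug","glass"]:
        for r in bot.tip_of(n,cam)[:3]:
            P=w(cam,r["at"]);print(n,round(r["confidence"],2),P,px(cam,P).round())
E
python3 l1.py
```

```text
pics
0.0 [0.127 0.483 0.303] [ 0.129  0.992 -0.001 -0.   ] 0.08490848999803262 0.0539
scene [0.103 0.899 1.047]
wide_cartridge 0.96 [ 0.423  0.182 -0.002] [249. 227.]
tall_cartridge 0.96 [ 0.422 -0.085 -0.002] [279. 173.]
small_cartridge 0.76 [0.423 0.057 0.002] [264. 199.]
small_cartridge 0.74 [0.495 0.09  0.002] [240. 199.]
small_cartridge 0.72 [ 0.393  0.445 -0.001] [221. 299.]
spent_cartridge 0.66 [0.593 0.159 0.008] [205. 203.]
wide_bowl 0.69 [ 0.583 -0.257  0.003] [257. 132.]
tall_bowl 0.94 [0.596 0.155 0.   ] [205. 204.]
tall_bowl 0.6 [ 0.423  0.181 -0.002] [249. 227.]
tall_bowl 0.57 [0.377 0.334 0.003] [242. 269.]
small_bowl 0.51 [0.568 0.002 0.   ] [232. 176.]
drip_tray 0.98 [ 0.549 -0.137  0.002] [253. 153.]
drip_tray 0.4 [0.424 0.182 0.001] [249. 226.]
mug 0.63 [0.378 0.331 0.001] [242. 268.]
mug 0.48 [ 0.421 -0.084 -0.003] [280. 173.]
glass 0.52 [ 0.425 -0.254  0.004] [295. 143.]
side [-0.572 -0.272  0.776]
wide_cartridge 0.97 [ 0.427  0.184 -0.002] [216. 203.]
wide_cartridge 0.43 [ 0.57   0.006 -0.   ] [291. 186.]
tall_cartridge 0.78 [ 0.418 -0.081 -0.002] [308. 223.]
small_cartridge 0.82 [ 0.427  0.06  -0.002] [258. 211.]
small_cartridge 0.56 [0.495 0.09  0.002] [255. 194.]
wide_bowl 0.97 [ 0.58  -0.256  0.002] [382. 200.]
tall_bowl 0.76 [0.594 0.16  0.002] [244. 173.]
small_bowl 0.69 [0.568 0.003 0.001] [292. 186.]
drip_tray 0.87 [ 0.552 -0.136  0.003] [338. 197.]
mug 0.48 [0.567 0.004 0.002] [291. 186.]
glass 0.85 [ 0.426 -0.25   0.002] [373. 232.]
```

View pics/scene0.png

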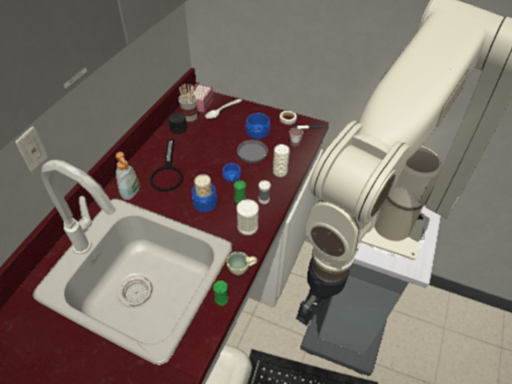

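View pics/side0.png

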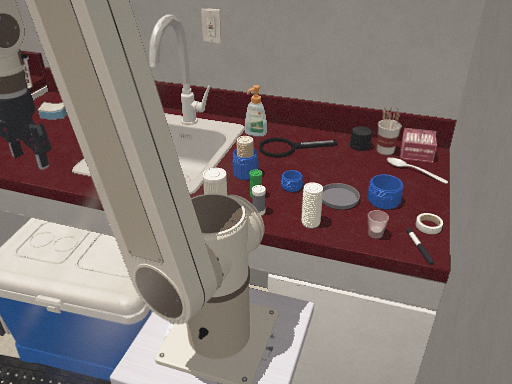

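The small_cartridge candidates in the scene picture are a grey tube with white caps at (264,190), a green one at (240,190) and another green one at (221,293). The grey tube fits the description. I'll refine the fits from depth and confirm in one crop.

```bash
cat > l2.py <<'E'
from h import *
np.set_printoptions(precision=4,suppress=True)
im=np.load("scene_im.npy")
cv2.imwrite("pics/crop.png",cv2.resize(im[100:310,180:320],None,fx=4,fy=2.8*1,interpolation=cv2.INTER_CUBIC)[:,:,::-1])
it={"wide_c":(.425,.183,.095,.032),"tall_c":(.42,-.083,.11,.025),"small_c":(.425,.058,.075,.018),"green":(.495,.09,.075,.018),"spent":(.594,.158,.118,.025),
"wide_b":(.582,-.257,.061,.045),"small_b":(.568,.003,.041,.0305),"tray":(.55,-.137,.016,.0565),"tall_b":(.594,.158,.076,.038)}
for cam in ["scene","side"]:
    C=cloud(cam,np.load(cam+"_d.npy")).reshape(-1,3)
    for n,(x,y,z,r) in it.items():
        m=(np.hypot(C[:,0]-x,C[:,1]-y)<r+.012)&(abs(C[:,2]-z)<.004)
        q=C[m]
        if len(q)<6: print(cam,n,len(q));continue
        mm=(q[:,:2].max(0)+q[:,:2].min(0))/2
        print(cam,n,len(q),"mean",q.mean(0),"mid",mm,"ext",np.ptp(q[:,:2],0), "circ" if n[-1]=="b" or n=="tray" else "",*(circ(q[:,:2]) if n[-1]=="b" or n=="tray" else ()))
E
python3 l2.py
```

```text
scene wide_c 269 mean [0.428  0.1866 0.0945] mid [0.4292 0.1859] ext [0.064  0.0638] 
scene tall_c 116 mean [ 0.4224 -0.084   0.1095] mid [ 0.4228 -0.0846] ext [0.0463 0.0528] 
scene small_c 74 mean [0.4241 0.061  0.0744] mid [0.4243 0.0606] ext [0.0352 0.0348] 
scene green 72 mean [0.4982 0.0936 0.0745] mid [0.4983 0.0929] ext [0.0361 0.0382] 
scene spent 131 mean [0.5937 0.1587 0.1174] mid [0.5932 0.1586] ext [0.0475 0.0503] 
scene wide_b 81 mean [ 0.5816 -0.2542  0.0604] mid [ 0.5834 -0.2546] ext [0.0857 0.0942] circ [ 0.5839 -0.2559] 0.04145397427692821
scene small_b 56 mean [0.5679 0.0089 0.0404] mid [0.5687 0.0077] ext [0.0553 0.0578] circ [0.5687 0.008 ] 0.025605168668967285
scene tray 83 mean [ 0.5518 -0.1412  0.0155] mid [ 0.5517 -0.1364] ext [0.1062 0.1134] circ [ 0.5527 -0.135 ] 0.05389536140110696
scene tall_b 86 mean [0.5841 0.1708 0.0754] mid [0.5924 0.1604] ext [0.0696 0.0693] circ [0.5927 0.1577] 0.03158538391837193
side wide_c 255 mean [0.4254 0.1832 0.0943] mid [0.4259 0.1828] ext [0.0647 0.064 ] 
side tall_c 185 mean [ 0.4188 -0.0874  0.1095] mid [ 0.4198 -0.0869] ext [0.0492 0.0475] 
side small_c 101 mean [0.4204 0.0574 0.0745] mid [0.4219 0.0575] ext [0.0373 0.0346] 
side green 88 mean [0.4942 0.0901 0.0747] mid [0.4953 0.0907] ext [0.0408 0.035 ] 
side spent 121 mean [0.5917 0.156  0.1174] mid [0.5926 0.1566] ext [0.0486 0.0479] 
side wide_b 151 mean [ 0.576  -0.2602  0.0601] mid [ 0.5804 -0.2606] ext [0.0924 0.0868] circ [ 0.5801 -0.2599] 0.04076790495934074
side small_b 87 mean [0.5651 0.0052 0.0401] mid [0.5656 0.0049] ext [0.0674 0.0577] circ [0.5667 0.0041] 0.02685897041841378
side tray 159 mean [ 0.5513 -0.1446  0.0149] mid [ 0.5536 -0.141 ] ext [0.1197 0.1065] circ [ 0.5508 -0.1375] 0.05487037809146808
side tall_b 101 mean [0.577  0.15   0.0751] mid [0.5901 0.1559] ext [0.065 0.07 ] circ [0.593  0.1559] 0.030698733361016358
```

View pics/crop.png

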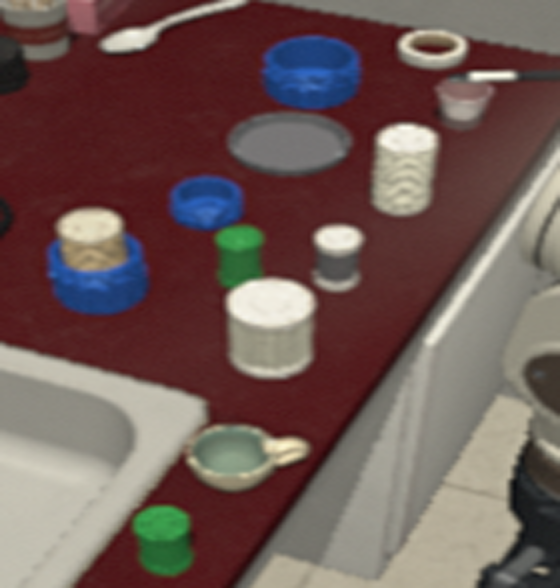

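The crop confirms it: the grey tube with white caps is at crop (338,255), scene (264,190). The two green look-alikes are left alone. Now moving over the scene.

```bash
python3 -m jog '[0.23,-0.24,0.02,0,0,0.13,0.23,-0.24,0.02,0,0,0.13,0.23,-0.24,0.02,0,0,0.13,0.23,-0.24,0.02,0,0,0.13,0.23,-0.24,0.02,0,0,0.13,0.23,-0.24,0.02,0,0,0.13,0.23,-0.24,0.02,0,0,0.13]' 1
python3 -m jog '[0.236,-0.239,0.014,0,0,0,0.236,-0.239,0.014,0,0,0,0.236,-0.239,0.014,0,0,0,0.236,-0.239,0.014,0,0,0,0.236,-0.239,0.014,0,0,0,0.236,-0.239,0.014,0,0,0,0.236,-0.239,0.014,0,0,0,0.236,-0.239,0.014,0,0,0]'
cat > wr.py <<'E'
from h import *
import sys
np.set_printoptions(precision=4,suppress=True)
o=bot.get_obs();print(o["clock"],o["eef_pos"],o["tool_rot"],o["ft_force"],o["grip_width"])
c=np.array(bot.calibration("wrist")["pose"]);print("cam",c[:3,3],"look",-c[:3,2])
im,d=bot.camera("wrist");C=cloud("wrist",d).reshape(-1,3)
if len(sys.argv)>1: cv2.imwrite("pics/"+sys.argv[1],im[...,::-1])
# name: x,y,top z,r
it={"wide_c":(.427,.185,.095,.032),"tall_c":(.421,-.0855,.11,.025),"small_c":(.4225,.059,.075,.018),"spent":(.593,.157,.118,.025),
"wide_b":(.582,-.258,.061,.045),"small_b":(.5677,.006,.041,.0305),"tray":(.552,-.137,.016,.0565),"tall_b":(.593,.157,.076,.0375)}
for n,(x,y,z,r) in it.items():
    q=C[(np.hypot(C[:,0]-x,C[:,1]-y)<r+.01)&(abs(C[:,2]-z)<.004)]
    if len(q)<60: continue
    b=n[-1]=="b" or n=="tray"
    print(n,len(q),"mean",q.mean(0),"mid",(q[:,:2].max(0)+q[:,:2].min(0))/2,"ext",np.ptp(q[:,:2],0),*(circ(q[:,:2]) if b else ()))
E
python3 wr.py w1.png
```

```text
clock: 1.68
eef_pos: [0.3133, 0.2889, 0.3204]
tool_rot: [0.0, 1.0, -0.0, 0.001]
ft_force: [0.4, -0.3, -0.3]
grip_width: 0.086
grasp_force: 0.0
clock: 2.35
eef_pos: [0.503, 0.0971, 0.3307]
tool_rot: [0.002, 1.0, -0.0, 0.001]
ft_force: [0.1, -0.0, -1.3]
grip_width: 0.0853
grasp_force: 0.0
2.35 [0.503  0.0971 0.3307] [ 0.0018  1.     -0.0004  0.0006] [ 0.1313 -0.0228 -1.2611] 0.08533105008073895
cam [0.438  0.097  0.4014] look [ 0.261  -0.0018 -0.9653]
wide_c 2973 mean [0.4241 0.184  0.0946] mid [0.4248 0.1839] ext [0.063  0.0623]
tall_c 1909 mean [ 0.4192 -0.0861  0.1096] mid [ 0.4194 -0.0866] ext [0.0462 0.0486]
small_c 842 mean [0.4213 0.0586 0.0749] mid [0.4215 0.0584] ext [0.0356 0.0351]
spent 1292 mean [0.592  0.157  0.1174] mid [0.5928 0.1566] ext [0.0484 0.0463]
wide_b 326 mean [ 0.5838 -0.2253  0.0597] mid [ 0.5829 -0.2333] ext [0.0815 0.0391] [ 0.5806 -0.258 ] 0.04134470745647082
small_b 431 mean [0.5647 0.0068 0.04  ] mid [0.5665 0.0059] ext [0.0583 0.0591] [0.5665 0.0063] 0.02662133733583044
tray 733 mean [ 0.5517 -0.1411  0.0152] mid [ 0.5504 -0.1366] ext [0.1116 0.1124] [ 0.5503 -0.1363] 0.054492567436613217
tall_b 556 mean [0.5769 0.1523 0.0752] mid [0.5895 0.1575] ext [0.0662 0.0725] [0.5926 0.1578] 0.03257625840379001
```

View pics/w1.png

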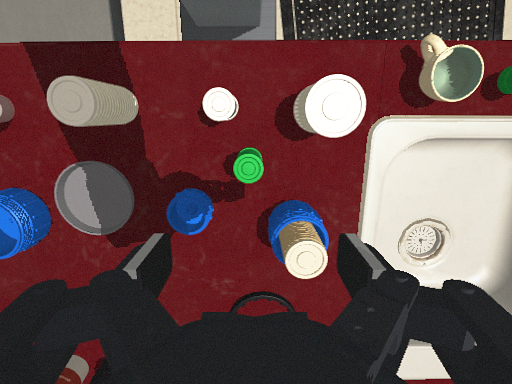

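The wrist view shows the spent cartridge at (305,255) in the tall bowl, the small bowl at (190,212), the tray at (95,197) and the grey small cartridge at (220,103). The fits agree within 2 mm. Next I move above the spent cartridge.

```bash
python3 -m jog '[0.116,0.072,-0.151,0,0,0,0.116,0.072,-0.151,0,0,0,0.116,0.072,-0.151,0,0,0,0.116,0.072,-0.151,0,0,0,0.116,0.072,-0.151,0,0,0,0.116,0.072,-0.151,0,0,0,0.116,0.072,-0.151,0,0,0,0.116,0.072,-0.151,0,0,0]'; python3 wr.py
```

```text
clock: 3.07
eef_pos: [0.5929, 0.1583, 0.213]
tool_rot: [-0.001, 1.0, 0.0, 0.002]
ft_force: [0.3, 0.1, 0.5]
grip_width: 0.0852
grasp_force: 0.0
3.0667 [0.5929 0.1583 0.213 ] [-0.0014  1.      0.0005  0.0017] [0.3362 0.1341 0.4618] 0.08515427728838566
cam [0.5277 0.1576 0.2834] look [ 0.2631  0.0016 -0.9648]
spent 4203 mean [0.5943 0.1553 0.1181] mid [0.5953 0.1552] ext [0.0486 0.0476]
small_b 1277 mean [0.5678 0.0062 0.0404] mid [0.5693 0.0046] ext [0.0592 0.0575] [0.5692 0.0047] 0.02658006445048329
tray 298 mean [ 0.563  -0.0863  0.0155] mid [ 0.5642 -0.0902] ext [0.0561 0.0179] [ 0.5538 -0.133 ] 0.04989987884154933
tall_b 1286 mean [0.5778 0.1561 0.0755] mid [0.5872 0.1556] ext [0.0569 0.0729] [0.5951 0.1554] 0.03338648543550143
```

```bash
python3 -m jog '[0.001,-0.002,-0.037,0,0,0,0.001,-0.002,-0.074,0,0,0,0.001,-0.002,-0.074,0,0,0,0.001,-0.002,-0.074,0,0,0,0.001,-0.002,-0.074,0,0,0]'
python3 -m jog '[0,0,0,0,0,0,0,0,0,0,0,0,0,0,0,0,0,0,0,0,0,0,0,0,0,0,0,0,0,0,0,0,0,0,0,0,0,0,0,0,0,0]' -1
```

```text
clock: 3.53
eef_pos: [0.5947, 0.1563, 0.1539]
tool_rot: [-0.001, 1.0, 0.0, 0.002]
ft_force: [-0.1, 0.4, -0.1]
grip_width: 0.0858
grasp_force: 0.0
clock: 4.12
eef_pos: [0.5948, 0.1564, 0.1531]
tool_rot: [-0.001, 1.0, 0.0, 0.002]
ft_force: [-1.0, -0.0, 5.9]
grip_width: 0.0489
grasp_force: 61.9
```

```bash
python3 -m jog '[0,0,0.02,0,0,0,0,0,0.05,0,0,0,0,0,0.09,0,0,0,0,0,0.138,0,0,0,0,0,0.138,0,0,0,0,0,0.138,0,0,0]'
python3 -m jog '[-0.005,-0.036,0,0,0,0,-0.011,-0.08,0,0,0,0,-0.018,-0.124,0,0,0,0,-0.024,-0.168,0,0,0,0,-0.031,-0.212,0,0,0,0,-0.038,-0.258,0,0,0,0,-0.044,-0.3,0,0,0,0,-0.05,-0.34,0,0,0,0,-0.053,-0.36,0,0,0,0,-0.053,-0.366,0,0,0,0]'
python3 -m jog '[0,0,0,0,0,0,0,0,0,0,0,0]'
cat > ck.py <<'E'
from h import *
np.set_printoptions(precision=4,suppress=True)
o=bot.get_obs();print(o["eef_pos"],o["ft_force"],o["grip_width"])
E
python3 ck.py
```

```text
clock: 4.62
eef_pos: [0.5951, 0.1567, 0.2642]
tool_rot: [-0.001, 1.0, 0.001, 0.003]
ft_force: [0.5, 0.8, -3.9]
grip_width: 0.0491
grasp_force: 63.1
clock: 5.45
eef_pos: [0.5494, -0.1394, 0.2588]
tool_rot: [0.001, 1.0, 0.0, -0.003]
ft_force: [0.9, -0.0, -4.2]
grip_width: 0.049
grasp_force: 63.2
clock: 5.62
eef_pos: [0.5508, -0.136, 0.2598]
tool_rot: [-0.001, 1.0, 0.001, -0.002]
ft_force: [-0.4, -0.4, -3.6]
grip_width: 0.049
grasp_force: 63.2
[ 0.5508 -0.136   0.2598] [-0.3707 -0.4454 -3.5547] 0.04897594172686652
```

```bash
python3 wr.py w2.png
```

```text
5.6167 [ 0.5508 -0.136   0.2598] [-0.001   1.      0.0008 -0.0015] [-0.3707 -0.4454 -3.5547] 0.04897594172686652
cam [ 0.4861 -0.1366  0.3307] look [ 0.257   0.002  -0.9664]
tall_c 3562 mean [ 0.424  -0.0884  0.11  ] mid [ 0.4254 -0.0882] ext [0.0402 0.0483]
small_c 1690 mean [0.4241 0.0559 0.0751] mid [0.424  0.0568] ext [0.0357 0.0377]
wide_b 1363 mean [ 0.5795 -0.258   0.0605] mid [ 0.5827 -0.2593] ext [0.0878 0.0872] [ 0.582  -0.2589] 0.04109786668049488
small_b 794 mean [0.5675 0.0012 0.0405] mid [0.5694 0.0023] ext [0.0588 0.0577] [0.569  0.0023] 0.026722270722485026
tray 820 mean [ 0.535  -0.1394  0.016 ] mid [ 0.5431 -0.138 ] ext [0.092 0.112] [ 0.5525 -0.1382] 0.05386182073368287
tall_b 215 mean [0.602  0.1225 0.0745] mid [0.6014 0.1247] ext [0.0435 0.0127] [0.5959 0.153 ] 0.03296152100467356
```

View pics/w2.png

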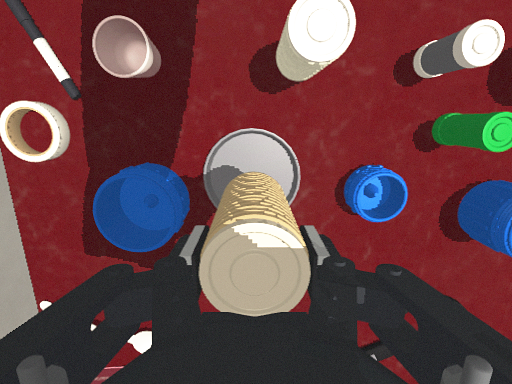

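The spent cartridge is held upright over the tray, whose rim is centred near (252,172). Now lowering.

```bash
python3 -m jog '[0.001,-0.002,-0.03,0,0,0,0.001,-0.002,-0.06,0,0,0,0.001,-0.002,-0.09,0,0,0,0.001,-0.002,-0.11,0,0,0,0.001,-0.002,-0.125,0,0,0,0.001,-0.002,-0.133,0,0,0,0.001,-0.002,-0.136,0,0,0,0.001,-0.002,-0.136,0,0,0,0.001,-0.002,-0.136,0,0,0]'
```

```text
clock: 6.42
eef_pos: [0.5529, -0.1377, 0.1535]
tool_rot: [-0.002, 1.0, -0.0, 0.001]
ft_force: [-0.1, -1.0, -2.6]
grip_width: 0.0488
grasp_force: 63.3
```

```bash
python3 -m jog '[0,0,-0.002,0,0,0,0,0,-0.004,0,0,0,0,0,-0.006,0,0,0,0,0,-0.006,0,0,0,0,0,-0.006,0,0,0]'
```

```text
clock: 6.83
eef_pos: [0.5524, -0.1383, 0.1482]
tool_rot: [-0.001, 1.0, -0.0, 0.0]
ft_force: [0.2, -0.7, -2.6]
grip_width: 0.0489
grasp_force: 63.7
```

```bash
python3 -m jog '[0,0,-0.001,0,0,0,0,0,-0.002,0,0,0,0,0,-0.002,0,0,0,0,0,-0.002,0,0,0]'
```

```text
clock: 7.17
eef_pos: [0.5526, -0.1383, 0.1481]
tool_rot: [-0.001, 1.0, -0.0, 0.001]
ft_force: [-3.9, 0.2, 6.1]
grip_width: 0.0487
grasp_force: 64.6
```

```bash
python3 -m jog '[0,0,0,0,0,0,0,0,0,0,0,0,0,0,0,0,0,0,0,0,0,0,0,0]' 1; python3 -m jog '[0,0,0.03,0,0,0,0,0,0.07,0,0,0,0,0,0.105,0,0,0,0,0,0.105,0,0,0,-0.04,0.015,0.105,0,0,0,-0.08,0.03,0.105,0,0,0,-0.12,0.045,0.105,0,0,0,-0.163,0.063,0.105,0,0,0,-0.163,0.063,0.105,0,0,0,-0.163,0.063,0.105,0,0,0]';python3 -m jog '[0,0,0,0,0,0]'; python3 wr.py w3.png
```

```text
clock: 7.5
eef_pos: [0.5524, -0.1382, 0.1463]
tool_rot: [-0.001, 1.0, -0.0, 0.0]
ft_force: [-0.9, -0.4, 0.5]
grip_width: 0.0857
grasp_force: 0.0
clock: 8.33
eef_pos: [0.4195, -0.087, 0.2298]
tool_rot: [-0.001, 1.0, 0.0, -0.001]
ft_force: [0.2, -0.4, 0.7]
grip_width: 0.0858
grasp_force: 0.0
clock: 8.42
eef_pos: [0.4225, -0.0878, 0.2307]
tool_rot: [-0.001, 1.0, -0.0, 0.001]
ft_force: [0.9, 0.4, 0.9]
grip_width: 0.0857
grasp_force: 0.0
8.4167 [ 0.4225 -0.0878  0.2307] [-0.0012  1.     -0.0002  0.001 ] [0.8814 0.4063 0.9188] 0.08567755387160446
cam [ 0.3574 -0.0883  0.3012] look [ 0.2617  0.0002 -0.9651]
tall_c 3285 mean [ 0.4212 -0.0882  0.1098] mid [ 0.4218 -0.0883] ext [0.0479 0.0474]
small_c 1458 mean [0.4237 0.0553 0.0749] mid [0.4243 0.0559] ext [0.0363 0.0366]
wide_b 232 mean [ 0.6193 -0.2701  0.0602] mid [ 0.6171 -0.2675] ext [0.0136 0.0431] [ 0.5912 -0.2627] 0.031535514251420614
small_b 335 mean [ 0.5521 -0.0102  0.0399] mid [ 0.5591 -0.0054] ext [0.0386 0.0434] [0.5683 0.0011] 0.025767735999666492
tray 843 mean [ 0.5372 -0.1352  0.0157] mid [ 0.5445 -0.1393] ext [0.0958 0.1113] [ 0.5528 -0.1389] 0.050269256554928705
```

View pics/w3.png

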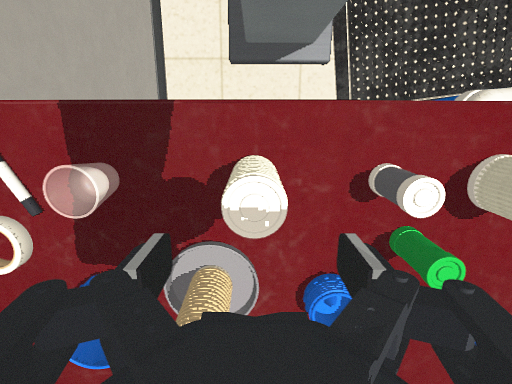

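The spent cartridge stands in the tray at (208,295), and the tall cartridge's top at (255,207) is centred between the fingers. Lowering and gripping.

```bash
python3 -m jog '[-0.001,0,-0.04,0,0,0,-0.001,0,-0.08,0,0,0,-0.001,0,-0.106,0,0,0,-0.001,0,-0.106,0,0,0,-0.001,0,-0.106,0,0,0]'; python3 -m jog '[0,0,0,0,0,0,0,0,0,0,0,0,0,0,0,0,0,0,0,0,0,0,0,0,0,0,0,0,0,0,0,0,0,0,0,0]' -1;python3 -m jog '[0,0,0.03,0,0,0,0,0,0.07,0,0,0,0,0,0.11,0,0,0,0,0,0.15,0,0,0,0,0,0.15,0,0,0,0,0,0.15,0,0,0]'
```

```text
clock: 8.88
eef_pos: [0.4215, -0.088, 0.1448]
tool_rot: [-0.001, 1.0, 0.0, -0.001]
ft_force: [-0.6, -0.8, 1.4]
grip_width: 0.0855
grasp_force: 0.0
clock: 9.38
eef_pos: [0.4226, -0.088, 0.1472]
tool_rot: [-0.001, 1.0, -0.0, 0.002]
ft_force: [0.3, -0.5, 6.5]
grip_width: 0.0491
grasp_force: 62.0
clock: 9.88
eef_pos: [0.4221, -0.0879, 0.2674]
tool_rot: [-0.001, 1.0, -0.001, 0.002]
ft_force: [-0.4, -0.3, -3.2]
grip_width: 0.0489
grasp_force: 62.7
```

```bash
python3 -m jog '[0.02,0.03,0,0,0,0,0.045,0.065,0,0,0,0,0.072,0.102,0,0,0,0,0.1,0.142,0,0,0,0,0.13,0.184,0,0,0,0,0.158,0.225,0,0,0,0,0.185,0.265,0,0,0,0,0.205,0.292,0,0,0,0,0.215,0.305,0,0,0,0,0.215,0.305,0,0,0,0]';python3 -m jog '[0,0,0,0,0,0,0,0,0,0,0,0]'; python3 wr.py w4.png
```

```text
clock: 10.72
eef_pos: [0.5934, 0.159, 0.262]
tool_rot: [-0.003, 1.0, -0.0, -0.002]
ft_force: [-0.1, -0.3, -2.3]
grip_width: 0.049
grasp_force: 63.0
clock: 10.88
eef_pos: [0.5919, 0.1555, 0.2637]
tool_rot: [-0.001, 1.0, -0.001, -0.002]
ft_force: [-0.1, 0.8, -1.5]
grip_width: 0.0485
grasp_force: 63.0
10.8833 [0.5919 0.1555 0.2637] [-0.0009  1.     -0.0007 -0.0019] [-0.1043  0.7824 -1.4836] 0.04852124940483404
cam [0.5272 0.155  0.3347] look [ 0.2562 -0.0009 -0.9666]
wide_c 1705 mean [0.4484 0.1823 0.0949] mid [0.4494 0.1824] ext [0.0214 0.0576]
small_c 410 mean [0.4367 0.0577 0.075 ] mid [0.4367 0.0577] ext [0.0107 0.0308]
small_b 858 mean [0.568  0.0056 0.0406] mid [0.5698 0.0042] ext [0.0588 0.0587] [0.5691 0.0045] 0.026771480638798247
tray 860 mean [ 0.5558 -0.1071  0.0159] mid [ 0.5534 -0.1169] ext [0.109  0.0707] [ 0.5564 -0.1224] 0.039455130899427544
tall_b 728 mean [0.5757 0.1559 0.0756] mid [0.5826 0.1555] ext [0.0486 0.0729] [0.5946 0.1554] 0.033898505896100294
```

View pics/w4.png

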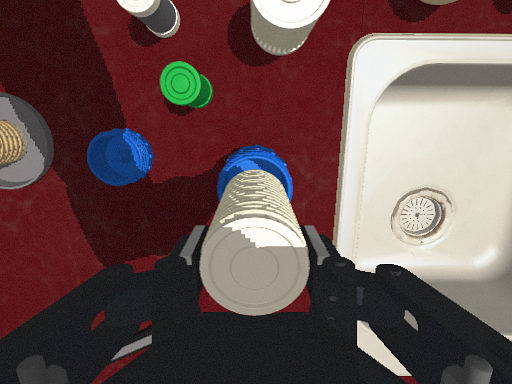

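The tall cartridge is held over the tall bowl, with its rim arc at (255,165). Lowering to just above the spigot.

```bash
python3 -m jog '[0.002,0.001,-0.02,0,0,0,0.002,0.001,-0.045,0,0,0,0.002,0.001,-0.07,0,0,0,0.002,0.001,-0.09,0,0,0,0.002,0.001,-0.1,0,0,0,0.002,0.001,-0.1,0,0,0,0.002,0.001,-0.1,0,0,0]'; python3 wr.py
```

```text
clock: 11.52
eef_pos: [0.5944, 0.1563, 0.1858]
tool_rot: [-0.001, 1.0, -0.0, -0.0]
ft_force: [0.6, -0.6, -2.8]
grip_width: 0.0488
grasp_force: 63.0
11.5167 [0.5944 0.1563 0.1858] [-0.0006  1.     -0.0001 -0.0002] [ 0.5898 -0.6093 -2.7592] 0.04875544398877945
cam [0.5295 0.1559 0.2565] look [ 0.2595  0.0002 -0.9657]
spent 295 mean [0.5737 0.1565 0.1183] mid [0.5779 0.1565] ext [0.0186 0.0618]
small_b 1662 mean [0.5683 0.0061 0.0406] mid [0.5701 0.005 ] ext [0.0591 0.0579] [0.5698 0.0052] 0.02653135599046439
tall_b 1577 mean [0.5754 0.1558 0.0758] mid [0.5815 0.1558] ext [0.0447 0.0732] [0.5951 0.1559] 0.03316794934166999
```

```bash
python3 -m jog '[0,0,-0.007,0,0,0,0,0,-0.014,0,0,0,0,0,-0.02,0,0,0,0,0,-0.024,0,0,0,0,0,-0.024,0,0,0]';python3 -m jog '[0,0,-0.004,0,0,0,0,0,-0.008,0,0,0,0,0,-0.012,0,0,0,0,0,-0.012,0,0,0]'
```

```text
clock: 11.98
eef_pos: [0.5941, 0.157, 0.1651]
tool_rot: [-0.001, 1.0, -0.0, -0.001]
ft_force: [0.1, -0.0, -1.8]
grip_width: 0.0487
grasp_force: 63.0
clock: 12.32
eef_pos: [0.5947, 0.1568, 0.156]
tool_rot: [-0.001, 1.0, -0.0, -0.0]
ft_force: [1.4, -0.3, -2.6]
grip_width: 0.0488
grasp_force: 63.0
```

```bash
python3 -m jog '[0,0,-0.001,0,0,0,0,0,-0.0025,0,0,0,0,0,-0.0025,0,0,0,0,0,-0.0025,0,0,0]'
```

```text
clock: 12.65
eef_pos: [0.5949, 0.157, 0.1554]
tool_rot: [-0.001, 1.0, -0.0, 0.001]
ft_force: [-0.4, -0.8, 1.7]
grip_width: 0.0487
grasp_force: 63.4
```

```bash
python3 -m jog '[0,0,-0.0015,0,0,0,0,0,-0.0015,0,0,0,0,0,-0.0015,0,0,0]'; python3 -m jog '[0,0,0,0,0,0,0,0,0,0,0,0,0,0,0,0,0,0,0,0,0,0,0,0]' 1;python3 -m jog '[0,0,0.03,0,0,0,0,0,0.07,0,0,0,0,0,0.1,0,0,0,0,0,0.1,0,0,0,-0.04,0,0.1,0,0,0,-0.08,0.01,0.09,0,0,0,-0.12,0.02,0.08,0,0,0,-0.16,0.03,0.07,0,0,0,-0.21,0.035,0.06,0,0,0,-0.21,0.035,0.06,0,0,0]';python3 -m jog '[0,0,0,0,0,0,0,0,0,0,0,0]'; python3 wr.py
```

```text
clock: 12.9
eef_pos: [0.595, 0.157, 0.1553]
tool_rot: [-0.001, 1.0, -0.0, 0.001]
ft_force: [-1.4, -1.7, 8.0]
grip_width: 0.0485
grasp_force: 64.1
clock: 13.23
eef_pos: [0.5945, 0.1572, 0.1531]
tool_rot: [-0.001, 1.0, 0.0, -0.0]
ft_force: [0.6, -0.2, 0.1]
grip_width: 0.0854
grasp_force: 0.0
clock: 14.07
eef_pos: [0.4149, 0.1826, 0.1963]
tool_rot: [-0.003, 1.0, -0.003, -0.009]
ft_force: [-1.3, -0.6, -0.4]
grip_width: 0.0854
grasp_force: 0.0
clock: 14.23
eef_pos: [0.4269, 0.1854, 0.2017]
tool_rot: [-0.001, 1.0, 0.0, 0.001]
ft_force: [-0.2, 0.2, 0.3]
grip_width: 0.0854
grasp_force: 0.0
14.2333 [0.4269 0.1854 0.2017] [-0.0015  1.      0.0002  0.0006] [-0.2351  0.2108  0.3332] 0.08539342851291983
cam [0.3619 0.1848 0.2723] look [ 0.261   0.0012 -0.9653]
wide_c 6594 mean [0.4273 0.1831 0.095 ] mid [0.4284 0.1828] ext [0.064  0.0637]
small_c 1883 mean [0.424  0.0576 0.0751] mid [0.4245 0.057 ] ext [0.0362 0.0368]
small_b 137 mean [0.5925 0.0132 0.0407] mid [0.5891 0.0139] ext [0.0174 0.027 ] [0.5798 0.009 ] 0.01598675710444693
tray 152 mean [ 0.5473 -0.0841  0.0152] mid [ 0.5457 -0.0844] ext [0.0334 0.0067] [ 0.5486 -0.1001] 0.018061966200980974
```

```bash
python3 -m jog '[0.001,-0.002,0,0,0,0,0.001,-0.002,-0.03,0,0,0,0.001,-0.002,-0.06,0,0,0,0.001,-0.002,-0.088,0,0,0,0.001,-0.002,-0.088,0,0,0,0.001,-0.002,-0.088,0,0,0]'; python3 -m jog '[0,0,0,0,0,0,0,0,0,0,0,0,0,0,0,0,0,0,0,0,0,0,0,0,0,0,0,0,0,0]' -1;python3 -m jog '[0,0,0.03,0,0,0,0,0,0.07,0,0,0,0,0,0.11,0,0,0,0,0,0.15,0,0,0,0,0,0.19,0,0,0,0,0,0.19,0,0,0,0,0,0.19,0,0,0]'
```

```text
clock: 14.78
eef_pos: [0.4279, 0.1831, 0.1305]
tool_rot: [-0.001, 1.0, -0.0, -0.001]
ft_force: [-0.4, -0.6, 0.5]
grip_width: 0.0852
grasp_force: 0.0
clock: 15.2
eef_pos: [0.4291, 0.1839, 0.133]
tool_rot: [-0.001, 1.0, 0.001, 0.002]
ft_force: [0.7, -1.6, 6.5]
grip_width: 0.0624
grasp_force: 65.7
clock: 15.78
eef_pos: [0.4284, 0.184, 0.2853]
tool_rot: [-0.001, 1.0, 0.001, 0.002]
ft_force: [-0.4, -0.3, -3.1]
grip_width: 0.0624
grasp_force: 66.4
```

```bash
python3 -m jog '[0.01,-0.03,0,0,0,0,0.025,-0.07,0,0,0,0,0.04,-0.115,0,0,0,0,0.055,-0.16,0,0,0,0,0.07,-0.205,0,0,0,0,0.086,-0.25,0,0,0,0,0.102,-0.295,0,0,0,0,0.118,-0.34,0,0,0,0,0.133,-0.385,0,0,0,0,0.148,-0.43,0,0,0,0]';python3 -m jog '[0.014,-0.04,0,0,0,0,0.026,-0.075,0,0,0,0,0.038,-0.11,0,0,0,0,0.044,-0.124,0,0,0,0,0.044,-0.124,0,0,0,0,0.044,-0.124,0,0,0,0,0.044,-0.124,0,0,0,0]'; python3 wr.py w5.png
```

```text
clock: 16.62
eef_pos: [0.5452, -0.1621, 0.2807]
tool_rot: [-0.001, 1.0, 0.001, -0.002]
ft_force: [0.5, -0.0, -1.8]
grip_width: 0.0625
grasp_force: 66.6
clock: 17.2
eef_pos: [0.5803, -0.2587, 0.2814]
tool_rot: [-0.001, 1.0, 0.001, -0.002]
ft_force: [0.6, 0.8, -0.6]
grip_width: 0.0625
grasp_force: 66.7
17.2 [ 0.5803 -0.2587  0.2814] [-0.0014  1.      0.001  -0.0016] [ 0.603   0.8246 -0.6099] 0.062483079254094055
cam [ 0.5156 -0.2594  0.3523] look [ 0.2568  0.0026 -0.9665]
wide_b 638 mean [ 0.5563 -0.2609  0.0607] mid [ 0.5637 -0.2597] ext [0.0493 0.0878] [ 0.5822 -0.2599] 0.04136686404013316
small_b 795 mean [0.5681 0.0015 0.0404] mid [0.5691 0.0027] ext [0.0587 0.0587] [0.5691 0.0021] 0.026723776221701568
tray 878 mean [ 0.5463 -0.1475  0.0162] mid [ 0.5529 -0.1413] ext [0.1111 0.1067] [ 0.5527 -0.1385] 0.05236579331141334
```

View pics/w5.png

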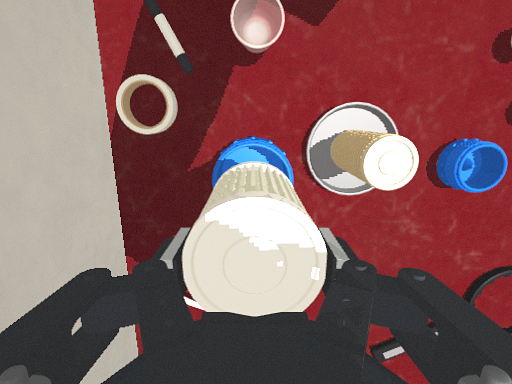

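The wide cartridge is over the wide bowl, with its rim arc at (252,160). The spent cartridge stands upright in the tray at (370,155). Lowering to above the spigot.

```bash
python3 -m jog '[0.001,-0.001,-0.025,0,0,0,0.001,-0.001,-0.055,0,0,0,0.001,-0.001,-0.085,0,0,0,0.001,-0.001,-0.11,0,0,0,0.001,-0.001,-0.13,0,0,0,0.001,-0.001,-0.14,0,0,0,0.001,-0.001,-0.14,0,0,0,0.001,-0.001,-0.14,0,0,0]'; python3 wr.py
```

```text
clock: 17.92
eef_pos: [0.5819, -0.2597, 0.1715]
tool_rot: [-0.002, 1.0, 0.0, -0.0]
ft_force: [-0.2, -0.1, -2.7]
grip_width: 0.0624
grasp_force: 66.7
17.9167 [ 0.5819 -0.2597  0.1715] [-0.0016  1.      0.0001 -0.0001] [-0.2002 -0.1433 -2.6681] 0.062401027105123824
cam [ 0.517  -0.2603  0.2422] look [ 0.2597  0.001  -0.9657]
wide_b 1786 mean [ 0.5568 -0.2612  0.0609] mid [ 0.565  -0.2608] ext [0.0525 0.0886] [ 0.5827 -0.2608] 0.04064850893098006
tray 2092 mean [ 0.5464 -0.1474  0.0162] mid [ 0.5537 -0.1422] ext [0.1121 0.1076] [ 0.5535 -0.1393] 0.05168802185330882
```

```bash
python3 -m jog '[0.001,-0.001,-0.007,0,0,0,0.001,-0.001,-0.014,0,0,0,0.001,-0.001,-0.02,0,0,0,0.001,-0.001,-0.024,0,0,0,0.001,-0.001,-0.024,0,0,0]';python3 -m jog '[0,0,-0.004,0,0,0,0,0,-0.008,0,0,0,0,0,-0.011,0,0,0,0,0,-0.011,0,0,0]'
```

```text
clock: 18.38
eef_pos: [0.582, -0.2611, 0.1507]
tool_rot: [-0.001, 1.0, 0.0, -0.001]
ft_force: [0.4, 0.4, -2.5]
grip_width: 0.0625
grasp_force: 66.7
clock: 18.72
eef_pos: [0.5829, -0.2611, 0.1426]
tool_rot: [-0.001, 1.0, 0.0, 0.0]
ft_force: [1.2, 0.6, -2.6]
grip_width: 0.0623
grasp_force: 66.7
```

```bash
python3 -m jog '[0,0,-0.001,0,0,0,0,0,-0.0025,0,0,0,0,0,-0.0025,0,0,0,0,0,-0.0025,0,0,0]';python3 -m jog '[0,0,-0.001,0,0,0,0,0,-0.0015,0,0,0,0,0,-0.0015,0,0,0]'
```

```text
clock: 19.05
eef_pos: [0.583, -0.2612, 0.1412]
tool_rot: [-0.001, 1.0, 0.0, 0.0]
ft_force: [2.0, 1.6, -2.3]
grip_width: 0.0625
grasp_force: 66.7
clock: 19.3
eef_pos: [0.5831, -0.2612, 0.1411]
tool_rot: [-0.001, 1.0, -0.0, 0.001]
ft_force: [-0.1, 2.0, 5.4]
grip_width: 0.0623
grasp_force: 67.3
```

```bash
python3 -m jog '[0,0,0,0,0,0,0,0,0,0,0,0,0,0,0,0,0,0,0,0,0,0,0,0]' 1;python3 -m jog '[0,0,0.03,0,0,0,0,0,0.07,0,0,0,0,0,0.115,0,0,0,0,0,0.115,0,0,0,-0.02,0.04,0.115,0,0,0,-0.04,0.08,0.115,0,0,0,-0.06,0.12,0.115,0,0,0,-0.08,0.16,0.115,0,0,0,-0.1,0.2,0.115,0,0,0,-0.12,0.24,0.115,0,0,0]';python3 -m jog '[-0.02,0.04,0,0,0,0,-0.04,0.08,0,0,0,0,-0.06,0.12,0,0,0,0,-0.079,0.158,0,0,0,0,-0.079,0.158,-0.05,0,0,0,-0.079,0.158,-0.05,0,0,0,-0.079,0.158,-0.05,0,0,0,-0.079,0.158,-0.05,0,0,0]'; python3 wr.py w6.png
```

```text
clock: 19.63
eef_pos: [0.5822, -0.2615, 0.1394]
tool_rot: [-0.001, 1.0, -0.0, -0.001]
ft_force: [-0.6, -0.3, -0.2]
grip_width: 0.0859
grasp_force: 0.0
clock: 20.47
eef_pos: [0.4856, -0.0683, 0.2317]
tool_rot: [-0.001, 1.0, -0.0, 0.0]
ft_force: [-0.1, 0.8, 0.2]
grip_width: 0.0851
grasp_force: 0.0
clock: 21.13
eef_pos: [0.424, 0.0566, 0.1926]
tool_rot: [-0.001, 1.0, -0.0, 0.0]
ft_force: [1.3, -0.3, 0.3]
grip_width: 0.0857
grasp_force: 0.0
21.1333 [0.424  0.0566 0.1926] [-0.0007  1.     -0.0002  0.0002] [ 1.266  -0.2797  0.3323] 0.08568794509790731
cam [0.3591 0.0562 0.2633] look [ 0.2602  0.     -0.9656]
small_c 1921 mean [0.4237 0.0567 0.0753] mid [0.4242 0.0568] ext [0.0361 0.0359]
small_b 189 mean [ 0.5454 -0.0061  0.0402] mid [ 0.5469 -0.0067] ext [0.0134 0.0255] [ 0.5531 -0.0035] 0.011122238762062392
tray 688 mean [ 0.5316 -0.1439  0.0157] mid [ 0.5536 -0.147 ] ext [0.1134 0.0928] [ 0.5525 -0.1389] 0.053480570866917425
```

View pics/w6.png

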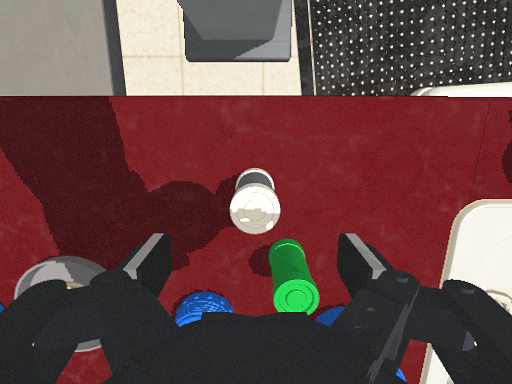

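The grey tube (255,208) is centred between the fingers, and the green one (293,280) is clear of them. Gripping.

```bash
python3 -m jog '[0,0,-0.035,0,0,0,0,0,-0.07,0,0,0,0,0,-0.102,0,0,0,0,0,-0.102,0,0,0,0,0,-0.102,0,0,0]'; python3 -m jog '[0,0,0,0,0,0,0,0,0,0,0,0,0,0,0,0,0,0,0,0,0,0,0,0,0,0,0,0,0,0,0,0,0,0,0,0,0,0,0,0,0,0]' -1;python3 -m jog '[0,0,0.03,0,0,0,0,0,0.07,0,0,0,0,0,0.11,0,0,0,0,0,0.15,0,0,0,0,0,0.15,0,0,0,0,0,0.15,0,0,0]'
```

```text
clock: 21.6
eef_pos: [0.4237, 0.0563, 0.1105]
tool_rot: [-0.0, 1.0, -0.0, -0.001]
ft_force: [-0.6, 0.1, 0.3]
grip_width: 0.0855
grasp_force: 0.0
clock: 22.18
eef_pos: [0.4244, 0.0571, 0.1117]
tool_rot: [-0.001, 1.0, 0.0, 0.001]
ft_force: [-1.8, -1.0, 5.0]
grip_width: 0.0348
grasp_force: 59.1
clock: 22.68
eef_pos: [0.4248, 0.0573, 0.2326]
tool_rot: [-0.001, 1.0, 0.0, 0.003]
ft_force: [-0.7, 0.4, -1.2]
grip_width: 0.0347
grasp_force: 59.9
```

```bash
python3 -m jog '[0.03,-0.011,0,0,0,0,0.07,-0.026,0,0,0,0,0.115,-0.042,0,0,0,0,0.155,-0.057,0,0,0,0,0.18,-0.066,0,0,0,0,0.18,-0.066,0,0,0,0,0.18,-0.066,0,0,0,0,0.18,-0.066,0,0,0,0]'; python3 wr.py w7.png
```

```text
clock: 23.35
eef_pos: [0.566, 0.0044, 0.2286]
tool_rot: [-0.001, 1.0, 0.0, -0.002]
ft_force: [0.1, 0.2, -0.9]
grip_width: 0.0348
grasp_force: 60.0
23.35 [0.566  0.0044 0.2286] [-0.0011  1.      0.0001 -0.0022] [ 0.0912  0.1761 -0.9233] 0.03479935071779997
cam [0.5013 0.0039 0.2995] look [ 0.2557  0.0007 -0.9667]
spent 3409 mean [0.5929 0.156  0.1182] mid [0.5939 0.1568] ext [0.0485 0.0493]
wide_b 613 mean [ 0.5879 -0.2232  0.0599] mid [ 0.5887 -0.2287] ext [0.0673 0.0251] [ 0.5844 -0.2486] 0.031356528845357404
small_b 644 mean [0.5565 0.0035 0.0406] mid [0.5626 0.0042] ext [0.046 0.059] [0.5689 0.0039] 0.026924791391423814
tray 1318 mean [ 0.5461 -0.1313  0.016 ] mid [ 0.5525 -0.1379] ext [0.1125 0.1113] [ 0.5524 -0.1395] 0.05198077123216009
tall_b 1466 mean [0.5852 0.1407 0.0755] mid [0.5946 0.1519] ext [0.0734 0.0675] [0.5946 0.1546] 0.03208314814282818
```

View pics/w7.png

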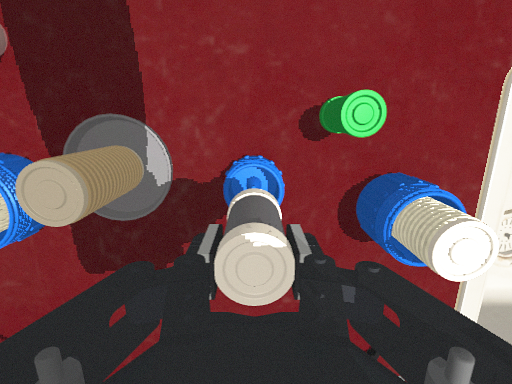

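The grey cartridge is over the small bowl (253,185). The tall one is seated in its bowl, its top at z = 118 mm as it should be. Lowering.

```bash
python3 -m jog '[0.001,0,-0.02,0,0,0,0.001,0,-0.045,0,0,0,0.001,0,-0.07,0,0,0,0.001,0,-0.09,0,0,0,0.001,0,-0.098,0,0,0,0.001,0,-0.098,0,0,0,0.001,0,-0.098,0,0,0]'; python3 wr.py
```

```text
clock: 23.98
eef_pos: [0.5678, 0.0046, 0.1523]
tool_rot: [-0.001, 1.0, 0.0, -0.0]
ft_force: [0.8, -0.6, -1.2]
grip_width: 0.0349
grasp_force: 60.0
23.9833 [0.5678 0.0046 0.1523] [-0.0014  1.      0.     -0.0002] [ 0.8366 -0.5988 -1.1933] 0.03488299734951773
cam [0.5029 0.004  0.2231] look [ 0.2596  0.0007 -0.9657]
small_b 1181 mean [0.5548 0.0039 0.0407] mid [0.562  0.0037] ext [0.0431 0.0593] [0.5692 0.0036] 0.026349585334322554
tray 2584 mean [ 0.5463 -0.1298  0.016 ] mid [ 0.5539 -0.136 ] ext [0.1118 0.1074] [ 0.5533 -0.1393] 0.05097250797779586
tall_b 2687 mean [0.5875 0.1341 0.0755] mid [0.5949 0.1384] ext [0.072  0.0413] [0.595  0.1498] 0.02797735530975004
```

```bash
python3 -m jog '[0.0015,-0.001,-0.007,0,0,0,0.0015,-0.001,-0.014,0,0,0,0.0015,-0.001,-0.02,0,0,0,0.0015,-0.001,-0.024,0,0,0,0.0015,-0.001,-0.024,0,0,0]';python3 -m jog '[0,0,-0.004,0,0,0,0,0,-0.008,0,0,0,0,0,-0.012,0,0,0,0,0,-0.012,0,0,0]'
```

```text
clock: 24.45
eef_pos: [0.5688, 0.0034, 0.1316]
tool_rot: [-0.001, 1.0, -0.0, -0.001]
ft_force: [-0.8, -0.1, -1.2]
grip_width: 0.0347
grasp_force: 60.0
clock: 24.78
eef_pos: [0.569, 0.0035, 0.1223]
tool_rot: [-0.001, 1.0, -0.0, -0.001]
ft_force: [-0.1, -0.1, -0.8]
grip_width: 0.0347
grasp_force: 60.0
```

```bash
python3 -m jog '[0,0,-0.001,0,0,0,0,0,-0.0025,0,0,0,0,0,-0.0025,0,0,0,0,0,-0.0025,0,0,0]';python3 -m jog '[0,0,-0.001,0,0,0,0,0,-0.0015,0,0,0,0,0,-0.0015,0,0,0]'
```

```text
clock: 25.12
eef_pos: [0.5695, 0.0035, 0.1212]
tool_rot: [-0.001, 1.0, -0.0, 0.0]
ft_force: [0.7, -0.8, -1.4]
grip_width: 0.0347
grasp_force: 60.0
clock: 25.37
eef_pos: [0.5694, 0.0035, 0.1199]
tool_rot: [-0.001, 1.0, -0.0, -0.0]
ft_force: [-0.3, 0.9, -0.9]
grip_width: 0.0349
grasp_force: 60.0
```

```bash
python3 -m jog '[0,0,-0.001,0,0,0,0,0,-0.0015,0,0,0,0,0,-0.0015,0,0,0]'
```

```text
clock: 25.62
eef_pos: [0.5695, 0.0035, 0.1198]
tool_rot: [-0.001, 1.0, 0.0, 0.0]
ft_force: [-2.3, -0.3, 5.3]
grip_width: 0.0344
grasp_force: 60.3
```

```bash
python3 -m jog '[0,0,0,0,0,0,0,0,0,0,0,0,0,0,0,0,0,0,0,0,0,0,0,0]' 1;python3 -m jog '[0,0,0.03,0,0,0,0,0,0.07,0,0,0,0,0,0.115,0,0,0,0,0,0.16,0,0,0,-0.03,-0.03,0.2,0,0,0,-0.07,-0.06,0.24,0,0,0,-0.1,-0.08,0.26,0,0,0,-0.1,-0.08,0.26,0,0,0,-0.1,-0.08,0.26,0,0,0]'; cat > fin.py <<'E'
from h import *
np.set_printoptions(precision=4,suppress=True)
im,d=bot.camera("wrist");cv2.imwrite("pics/w8.png",im[...,::-1]);C=cloud("wrist",d).reshape(-1,3)
it={"wide":(.583,-.261,.103,.032,.061,.045),"tall":(.595,.156,.118,.025,.076,.0375),"small":(.5695,.0035,.083,.018,.041,.0305),"spent":(.5525,-.1385,.113,.025,.016,.0565)}
for n,(x,y,z,r,zb,rb) in it.items():
    D=np.hypot(C[:,0]-x,C[:,1]-y)
    q=C[(D<r+.006)&(abs(C[:,2]-z)<.006)]; b=C[(D<rb+.006)&(abs(C[:,2]-zb)<.003)&(D>r+.004)]
    p=np.linalg.lstsq(np.c_[q[:,:2]-q[:,:2].mean(0),np.ones(len(q))],q[:,2],rcond=None)[0] if len(q)>3 else None
    print(n,len(q),q.mean(0),"slope,z",p,"bowl",len(b),*circ(b[:,:2]))
E
python3 fin.py
```

```text
clock: 25.95
eef_pos: [0.5695, 0.0035, 0.1186]
tool_rot: [-0.001, 1.0, 0.0, -0.0]
ft_force: [-1.0, -0.6, -0.2]
grip_width: 0.0811
grasp_force: 0.0
clock: 26.7
eef_pos: [0.489, -0.0616, 0.3291]
tool_rot: [0.0, 1.0, -0.0, 0.002]
ft_force: [-0.2, 0.7, -0.9]
grip_width: 0.0856
grasp_force: 0.0
wide 2119 [ 0.5803 -0.2607  0.1005] slope,z [ 0.001  -0.0061  0.1005] bowl 254 [ 0.5819 -0.2591] 0.04073939213802646
tall 1219 [0.5915 0.1558 0.1159] slope,z [0.0054 0.0132 0.1159] bowl 277 [0.5941 0.1553] 0.033185701546975074
small 643 [0.5676 0.0039 0.081 ] slope,z [0.0087 0.002  0.081 ] bowl 213 [0.5687 0.0047] 0.026202086305146324
spent 1305 [ 0.5518 -0.1369  0.1107] slope,z [0.0024 0.001  0.1107] bowl 405 [ 0.552  -0.1374] 0.0544334070241199
```

View pics/w8.png

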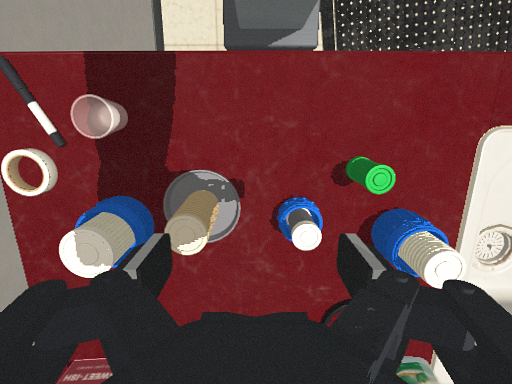

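All four stand upright and centred. Every top is at its expected height, with a common depth offset of about 2 mm. The glass at (98,117) is untouched, and I'm handing in.

```bash
python3 -m jog '[0,0,0,0,0,0,0,0,0,0,0,0]'; python3 -c "from workcell import bot; print(bot.job_done())"
```

```text
clock: 26.92
eef_pos: [0.4898, -0.0599, 0.3251]
tool_rot: [-0.002, 1.0, 0.0, -0.001]
ft_force: [-0.5, -0.8, -1.3]
grip_width: 0.085
grasp_force: 0.0
the job is handed in; nothing more can be done
None
```

I handed the job in at about 27 s: the final wrist-camera check showed all three new cartridges seated upright in their bowls and the spent one upright in the drip tray, but the hand-in call gave no verdict; I never reached for the mug or the glass, but the mug was out of view in that last check.

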